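# Tighten the window ring of a pressure gauge with a two-pin spanner

## Task

The brass ring that holds the big pressure gauge's window is loose: set both pins of the red-handled spanner fully into the ring's two holes and turn the ring clockwise with it, fully home against its stop, white line at the red mark on the rim. Then lift the spanner out and lay it back squarely across the middle of its yellow block as it was, handle up, a pin hanging past each end. Leave the other things on the bench where they are.

Things in the scene. Friction and masses are not known exactly. Their poses are not given: they have to be found in the camera images.
- gauge: Large pressure gauge fixed face up on a round green base (188 mm across), black case 160 mm across. Origin on the bench on its axis, z up. The rim (134 to 160 mm across), its highest part, is 66 mm above the bench; the brass ring inside is recessed 8 mm. A brass stem along +x reaches 104 mm from the axis. Red mark on the rim 0.32 rad counter-clockwise from +x: the white line's place when home.
- gauge_center (a point): Point on the gauge's vertical axis at the height of the ring's top face, 58 mm above the bench.
- ring (a joint): Turn of the brass ring about the gauge's axis, rad: 0 loose, grows clockwise seen from above, 1.25 home at a hard stop. Starts at 0 to 0.35. It neither rises nor sinks, turns with about 0.25 N m of friction and stays where left. Ring 131 mm outside, 80 inside, 12 thick; white radial line on top a quarter turn counter-clockwise from hole 0 (at 0: line to the gauge's +y, hole 0 to its +x).
- ring_hole0 (a point): Centre of the mouth of one of the ring's two round pin holes, on its top face, 52 mm from the gauge's axis; it turns with the ring. Hole diameter 14 mm, depth 12 mm, closed below. Either pin may go into either hole.
- ring_hole1 (a point): The same for the other hole, straight opposite (104 mm between the hole centres).
- spanner: Two-pin spanner, 0.32 to 0.48 kg, loose, upright across the yellow block at the start. Origin midway between the pin tips, x along the crossbar, z up. Steel crossbar 130 x 32 x 12 mm (z 26 to 38 mm); on its middle a red square post, 28 x 28 mm, sides along x and y, z 38 to 98 mm: the handle, gripped from above on either pair of faces. Pins at the hole bottoms: origin 46 mm above the bench.
- spanner_pin0 (a point): Tip of the pin at the spanner's x = +52 mm. Pins are 9 mm across, 26 mm long below the crossbar, tapered to 4.4 mm over the last 4 mm. With the pins fully in, the crossbar clears the gauge's rim by 6 mm.
- spanner_pin1 (a point): Tip of the other pin, at the spanner's x = -52 mm.
- rest: The spanner's rest: fixed yellow block, 84 mm long (x) x 56 mm wide (y) x 32 mm high. Origin centre of its underside, on the bench. The spanner's crossbar lies on its top along its x, either way round, a pin hanging past each end (5.5 mm of play each way); the spanner's origin is then 6 mm above the bench.
- rest_top (a point): Centre of the yellow block's top face, 32 mm above the bench.
- flux_jar: Bystander: small blue jar with white lid, 54 mm across, 46 mm high, about 115 mm from the yellow block's centre on its -y side. Origin at its foot.
- wrench: Bystander: steel wrench, 180 mm long, lying between gauge and yellow block. Origin near its middle, on the bench.
- tape_green: Bystander: roll of green tape, 72 mm across, 19 mm high. Origin centre of its underside.
- tape_black: Bystander: roll of black tape, 72 mm across, 19 mm high. Origin centre of its underside.
- screwdriver: Bystander: orange screwdriver, 200 mm long. Origin on the bench.
Mind the look-alikes: they are no part of the job. Several things look just like the rest: the one meant starts farthest to the robot's right.

How it is judged:
By the outcome, as a careful person would: the job done as asked, in the order asked, and still so for the second after the job is handed in, with the robot touching nothing.
It also fails if it takes over 56 s, if anything falls off the work surface, if the arm or the gripper's body presses on something with over 40 N, if the wrist force passes 120 N, or if a joint passes its speed limit or range.

## Robot

A 6-joint arm with a two-finger parallel gripper is mounted at the origin on the work surface. World frame = base frame: x ahead of the robot, y to its left, z up, the work surface at z = 0. Lengths are in mm, angles in rad, forces in N, time in s.
With the tool pointing down it reaches from about 275 to 1000 mm from the base axis. Payload 8.4 kg.
Tool frame: the origin (TCP) lies at the centre of the arm's flange, where the gripper is bolted on; the fingertips stand 173 mm ahead of it and the grasp point (between the pads) lies 155 mm ahead of it; z points along the fingers, y is the direction in which the jaws open and shut (so a half turn about z gives the same grasp; the last joint's range is limited). The gripper opens to 85 mm and grips with 20 to 120 N. Pads are 22 mm wide; open, the fingers measure 114 mm over their backs; the gripper's body (76 mm by 85 mm) begins 54 mm behind the grasp point. The pads swing forward as they close: fully open they stand 13 mm farther back than shut.
Start: joints at [-0.002, 0.353, 1.633, -0, 1.155, -0.002], TCP at [625.004, -0, 404.681] pointing down, gripper open.
Joint ranges: [-2.63, 2.63], [-0.92, 2.1], [0.06, 2.66], [-1.3, 4.44], [0, 2.69], [-3.02, 3.02]. Speed limits (rad/s): [2.22, 2.22, 2.79, 3.14, 3.14, 3.14].

## Interface

Orientations are given as [roll, pitch, yaw] about the fixed x, y, z axes, in that order (R = Rz(yaw) Ry(pitch) Rx(roll)).
In Python, from rig import sense, grab_frame, camera_model, sign_off gives the robot as it stands. The module is installed in compiled form; this text tells all that it offers.
- The arm moves only by the tool step_arm, never from a script. Its argument "commands" is a list of rows, each a list of 3 entries, a list of its own where there are three numbers: the shift along the tool's x, y, z in mm, then the turn about the tool's z in rad, then the opening, from 0 (shut) to 1 (fully open). A call has 1 to 20 rows; each row shifts and turns the pose as measured when the row begins, along the tool's axes as they then stand; what a row does not reach is not made up. A row lasts 1/8 s, in which the tool goes at most 62.5 mm and 10.7 degrees, less where a joint would pass 70% of its speed; a pose out of reach is approached as far as the arm can. A call with a gripper value outside its range is refused whole. The fingers move at their own pace and stop on an object; "force" is the grip in N (left out, the last holds). Time passes only in rows, so rows that do not move let the fingers close. It gives the time, the measured TCP pose, the force and the opening at its end, in the units of the state.
- sense(): the state, without advancing time (a new reading comes with each control period).
- grab_frame(name): name is "scene" or "side" or "wrist"; returns the picture (480x640x3 uint8, blue, green, red); there is no depth.
- camera_model(name): a dict with "fx", "fy", "cx", "cy" (pixels), "dist" ([k1, k2, p1, p2, k3] as OpenCV has them; the pictures are not rectified), "R" (3x3) and "t" (3): a world point X has camera coordinates R X + t. Camera axes: x right, y down, z forward; pixel columns grow to the right and rows downward; lengths in mm; the calibration is good to about 2 mm. A picture is of the moment at which its call begins: read the wrist's pose just before it. camera_model takes no time and is no camera call; for the wrist camera it gives the pose at the moment of the call.
- sign_off(): hands the job in, once; it reports no verdict.
The state is a dict: "clock": time; "qpos": joint angles; "qvel": joint speeds; "joint_efforts": joint torques, N m; "eef_pos": TCP position; "tcp_rot": TCP orientation; "contact_force": force on the tool from outside, world axes, zero at the start; "wrist_torque": the same for the moment, N m; "opening": opening from 0.0 (shut) to 1.0 (fully open).
Only numpy, scipy, OpenCV 4.12 (cv2) and the standard library are available. Lean on these libraries where they do the work, as an engineer would, in place of code of your own. Each camera call takes 0.05 s, during which the arm holds its last target. There are 200 camera calls.

## Working session

There is one attempt and no reset: what is moved stays moved. The work goes in short steps, Python scripts to look and compute and a tool call to move; the robot and the scene stay as the last step left them, time stands still between calls to the robot, and variables do not carry over. Pictures are saved under pics/ and viewed, about 8 in all and at most 12, crops included, and the job is handed in when it is done.

Besides the shell and the picture viewer there is one more tool, called by a JSON object that holds its "api" and its "payload". step_arm: Moves the arm, as the interface text tells. Its arguments: {"type":"object","properties":{"commands":{"type":"array","items":{"type":"array"}},"force":{"type":"number"}},"required":["commands"]}

```bash
mkdir -p pics
cat > h.py <<'E'
import numpy as np, cv2
from rig import sense, grab_frame, camera_model, sign_off
def ray(m,uv,z):
    K=np.array([[m['fx'],0,m['cx']],[0,m['fy'],m['cy']],[0,0,1.]])
    uv=np.asarray(uv,float).reshape(-1,1,2); z=np.broadcast_to(z,(len(uv),))
    n=cv2.undistortPoints(uv,K,np.array(m['dist'],float)).reshape(-1,2)
    R=np.array(m['R']);t=np.array(m['t']).ravel();c=-R.T@t
    d=np.c_[n,np.ones(len(n))]@R
    return c+d*((z-c[2])/d[:,2])[:,None]
def proj(m,P):
    K=np.array([[m['fx'],0,m['cx']],[0,m['fy'],m['cy']],[0,0,1.]])
    return cv2.projectPoints(np.asarray(P,float).reshape(-1,3),cv2.Rodrigues(np.array(m['R'],float))[0],np.array(m['t'],float).ravel(),K,np.array(m['dist'],float))[0].reshape(-1,2)
E
python3 - <<'E'
from h import *
np.set_printoptions(precision=3,suppress=True)
print(sense())
for n in ("scene","side","wrist"):
    m=camera_model(n);print(n,m); cv2.imwrite(f'pics/{n}0.png',grab_frame(n))
a=cv2.imread('pics/scene0.png');
E
```

```text
{'clock': 0.0, 'qpos': array([-0.002,  0.354,  1.634,  0.   ,  1.155, -0.002]), 'qvel': array([ 0.   ,  0.001,  0.001, -0.   ,  0.001, -0.001]), 'joint_efforts': array([ -0.002, -60.524, -34.206,  -0.   ,   0.009,   0.   ]), 'eef_pos': array([624.746,   0.012, 403.928]), 'tcp_rot': array([-3.14 , -0.   ,  1.571]), 'contact_force': array([-0.096,  0.487,  0.406]), 'wrist_torque': array([-0.03 , -0.011, -0.006]), 'opening': 0.9980913187951007}
scene {'fx': 595.3442237150192, 'fy': 595.3442237150192, 'cx': 316.35975638860907, 'cy': 238.6554863252453, 'dist': array([0.065, 0.   , 0.   , 0.   , 0.   ]), 'R': array([[ 0.522,  0.853,  0.008],
       [ 0.722, -0.437, -0.536],
       [-0.454,  0.286, -0.844]]), 't': array([-230.584, -280.648, 1525.052])}
side {'fx': 455.2906322837855, 'fy': 455.2906322837855, 'cx': 314.4641145198284, 'cy': 245.0735932133409, 'dist': array([-0.006,  0.   ,  0.   ,  0.   ,  0.   ]), 'R': array([[-0.998, -0.066,  0.013],
       [-0.055,  0.686, -0.726],
       [ 0.039, -0.725, -0.688]]), 't': array([ 437.434,   78.204, 1204.857])}
wrist {'fx': 343.63964059028416, 'fy': 343.63964059028416, 'cx': 317.9468079367647, 'cy': 243.01738533137393, 'dist': array([-0.049,  0.   ,  0.   ,  0.   ,  0.   ]), 'R': array([[ 1.   ,  0.   , -0.   ],
       [ 0.   , -0.961,  0.277],
       [-0.   , -0.277, -0.961]]), 't': array([-624.092,  -36.173,  378.164])}
```

View pics/scene0.png

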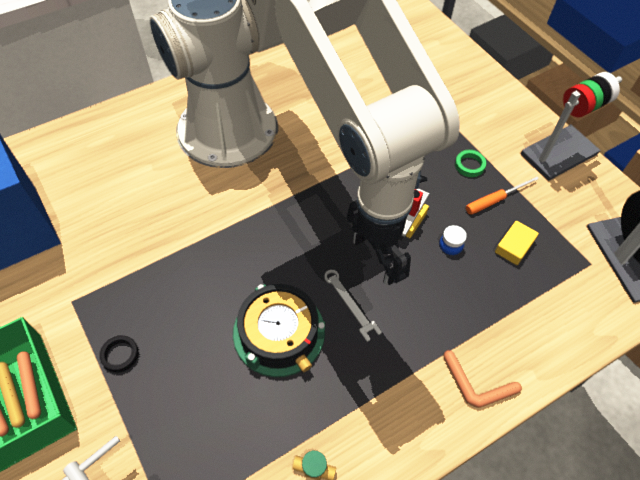

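The scene view shows the gauge at (278,325) with its stem at (305,365). The spanner's block is partly hidden behind the gripper at (412,212), with the jar at (453,238). A look-alike block sits at (518,243).

Run:
```python
import cv2,numpy as np
a=cv2.imread('pics/wrist0.png');b=cv2.imread('pics/side0.png')
cv2.imwrite('pics/wr0.png',a)
```

```text
(no output)
```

View pics/side0.png

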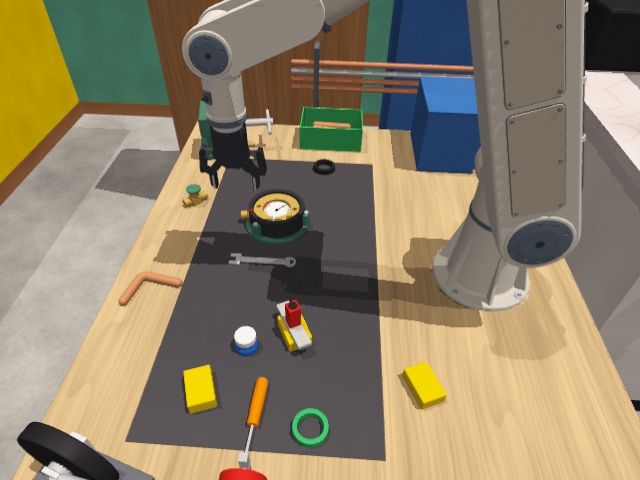

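The side view shows the spanner's handle top at about (293,304) on the block, with its bar running from (283,305) to (305,345). The ring centre is at about (277,209). I'll convert these to positions.

Run:
```python
from h import *
np.set_printoptions(precision=1,suppress=True)
m=camera_model('side')
print(ray(m,[[293,304],[283,305],[305,345],[277,209],[244,215],[245,335]],[104,44,44,58,50,46]))
m=camera_model('scene')
print(ray(m,[[278,322],[305,365],[416,197],[453,234]],[58,50,104,46]))
```

```text
[[ 471.9  221.2  104. ]
 [ 501.   177.5   44. ]
 [ 440.7  283.8   44. ]
 [ 557.1 -158.    58. ]
 [ 648.5 -133.2   50. ]
 [ 574.2  269.3   46. ]]
[[ 561.  -162.4   58. ]
 [ 661.7 -160.7   50. ]
 [ 479.6  227.3  104. ]
 [ 572.1  269.2   46. ]]
```

View pics/wr0.png

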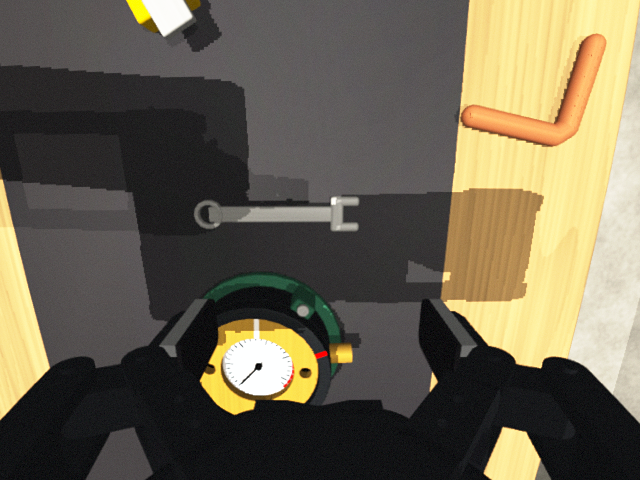

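The wrist view shows the ring's holes at about (210,369) and (306,373) and the white line at (257,328). The red mark is at (321,355) and the spanner's bar end at (175,20).

Run:
```python
from h import *
np.set_printoptions(precision=2,suppress=True)
# wrist model at t0
m=camera_model('wrist')
P=ray(m,[[210,369],[306,373],[257,330],[321,355],[352,354]],[58,58,58,66,50]);print(P)
c=(P[0]+P[1])/2;print(c, np.linalg.norm(P[0]-P[1]))
for q in P: print(np.arctan2(*(q-c)[1::-1]))
```

```text
[[ 507.44 -162.67   58.  ]
 [ 611.33 -166.96   58.  ]
 [ 561.11 -114.53   58.  ]
 [ 627.39 -138.9    66.  ]
 [ 661.25 -148.57   50.  ]]
[ 559.39 -164.81   58.  ] 103.988018218518
3.1002987609487906
-0.04129389264100248
1.5364526668948915
0.3640983691985093
0.15809921613400033
```

{"api": "step_arm", "payload": {"commands": [[[50,-32,0],0,1],[[50,-32,0],0,1],[[50,-32,0],0,1],[[50,-32,0],0,1],[[25,-20,0],0,1],[[0,0,10],0.18,1],[[0,0,10],0.18,1],[[0,0,10],0.18,1],[[0,0,10],0.18,1],[[0,0,10],0.18,1],[[0,0,10],0.18,1],[[0,0,0],0,1]]}}

```text
clock: 1.65
eef_pos: [471.1, 231.7, 340.4]
tcp_rot: [-3.141, 0.003, 0.458]
contact_force: [-0.4, 0.6, 0.5]
opening: 0.998
```

Run:
```python
from h import *
np.set_printoptions(precision=3,suppress=True)
s=sense();print(s['eef_pos'],s['tcp_rot'],s['qpos'],s['contact_force'],s['clock'])
import pickle;m=camera_model('wrist');pickle.dump(m,open('m1.pkl','wb'));cv2.imwrite('pics/w1.png',grab_frame('wrist'))
```

```text
[471.053 231.655 340.393] [-3.141  0.003  0.458] [0.454 0.274 1.907 0.001 0.964 1.566] [-0.416  0.574  0.509] 1.65
```

View pics/w1.png

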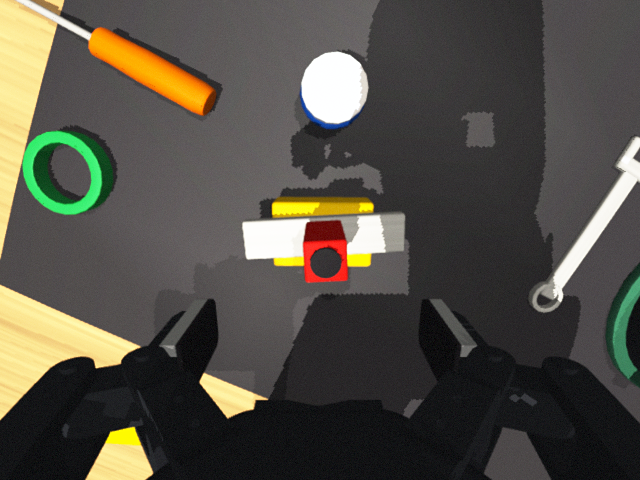

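The spanner sits between the fingers, with its handle top at about (326,261) and its bar from (245,240) to (404,231). The block's edges look level in the image. I'll enlarge this to read the corners.

Run:
```python
import cv2
a=cv2.imread('pics/w1.png')[190:300,230:420]
cv2.imwrite('pics/w1c.png',cv2.resize(a,None,fx=4,fy=4,interpolation=cv2.INTER_CUBIC))
```

```text
(no output)
```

View pics/w1c.png

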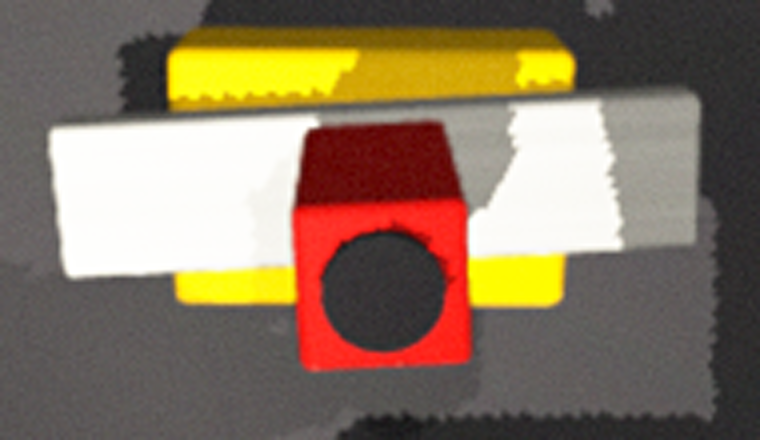

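Run:
```python
from h import *
import pickle
np.set_printoptions(precision=3,suppress=True)
m=pickle.load(open('m1.pkl','rb'))
def q(c,z):
    P=ray(m,np.array(c)/4+[230-.4,190-.4],z)[:,:2]
    a=(P[1]+P[2]-P[0]-P[3]); print(P.mean(0),'yaw',np.arctan2(a[1],a[0]),'len',np.linalg.norm(a)/2,np.linalg.norm(P[3]+P[2]-P[0]-P[1])/2); return P.mean(0)
q([[294,205],[468,200],[470,362],[301,370]],104)
q([[52,130],[698,97],[695,243],[67,277]],44)
q([[168,52],[575,58],[562,306],[178,303]],32)
R=0.458
ty=np.array([np.cos(R-np.pi/2),np.sin(R-np.pi/2)]);tx=np.array([np.cos(R),np.sin(R)]);print('tx,ty',tx,ty)
```

```text
[471.208 226.729] yaw -1.0718981990575298 len 27.133378839801303 27.359566037818258
[471.016 226.662] yaw -1.0577555845308897 len 127.91034075010336 30.463237777795563
[468.571 226.678] yaw -1.123838089560327 len 82.67015964293097 53.96352398212331
tx,ty [0.897 0.442] [ 0.442 -0.897]
```

{"api": "step_arm", "payload": {"commands": [[[-2.2,4.5,0],-0.05,1],[[0,0,30],0,1],[[0,0,30],0,1],[[0,0,25],0,1],[[0,0,15],0,1],[[0,0,8],0,1],[[0,0,0],0,1]], "force": 60}}

```text
clock: 2.58
eef_pos: [473.5, 227.7, 234.1]
tcp_rot: [-3.141, -0.005, 0.537]
contact_force: [-0.8, -0.1, -0.2]
opening: 0.998
```

{"api": "step_arm", "payload": {"commands": [[[-2.5,-0.4,0],0.025,1],[[0,0,2],0,1],[[0,0,0],0,1]]}}

```text
clock: 2.95
eef_pos: [471.7, 227.1, 233.7]
tcp_rot: [-3.141, -0.008, 0.511]
contact_force: [-0.3, -0.5, 0.2]
opening: 0.998
```

{"api": "step_arm", "payload": {"commands": [[[0,0,0],0,0.3],[[0,0,0],0,0.2],[[0,0,0],0,0.1],[[0,0,0],0,0],[[0,0,0],0,0],[[0,0,0],0,0],[[0,0,0],0,0]], "force": 70}}

```text
clock: 3.82
eef_pos: [471.9, 227.2, 234.3]
tcp_rot: [-3.141, -0.009, 0.511]
contact_force: [0.9, 1.1, 1.4]
opening: 0.32
```

{"api": "step_arm", "payload": {"commands": [[[0,0,-15],0,0],[[0,0,-30],0,0],[[0,0,-35],0,0],[[0,0,-30],0,0],[[-6,20,0],0,0],[[-12,40,0],0,0],[[-12,40,0],0,0],[[-12,40,0],0,0],[[-12,40,0],0,0],[[-12,40,0],0,0],[[-12,40,0],0,0],[[-12,40,0],0,0],[[-12,40,0],0,0],[[-6,20,0],0,0],[[0,0,0],0,0]]}}

```text
clock: 5.7
eef_pos: [550.8, -151.7, 353.7]
tcp_rot: [-3.14, -0.004, 0.513]
contact_force: [0.2, -0.2, -4.8]
opening: 0.322
```

{"api": "step_arm", "payload": {"commands": [[[0,0,0],-0.1,0],[[0,0,0],-0.17,0],[[0,0,0],-0.17,0],[[0,0,0],-0.17,0],[[0,0,0],-0.17,0],[[0,0,0],-0.15,0],[[0,0,0],-0.07,0],[[0,0,0],0,0]]}}

```text
clock: 6.7
eef_pos: [547.4, -141.7, 353.9]
tcp_rot: [-3.136, -0.01, 1.551]
contact_force: [-0.2, 0.2, -4.3]
opening: 0.319
```

{"api": "step_arm", "payload": {"commands": [[[-12,6,15],0.01,0],[[-11,6,15],0.01,0],[[0,0,0],0,0]]}}

```text
clock: 7.08
eef_pos: [559.1, -165.1, 321.1]
tcp_rot: [-3.135, -0.01, 1.527]
contact_force: [-1.0, -0.2, -5.3]
opening: 0.32
```

Run:
```python
from h import *
import pickle
np.set_printoptions(precision=3,suppress=True)
s=sense();print(s['eef_pos'],s['tcp_rot'],s['clock'])
for n in('wrist','scene','side'):
    pickle.dump(camera_model(n),open(n+'2.pkl','wb'));cv2.imwrite(f'pics/{n}2.png',grab_frame(n))
w=cv2.imread('pics/wrist2.png'); sc=cv2.imread('pics/scene2.png')[250:380,210:350];si=cv2.imread('pics/side2.png')[120:250,215:345]
o=np.zeros((600,800,3),np.uint8)
o[:300,:400]=cv2.resize(w,(400,300)); 
o[300:,:323]=cv2.resize(sc,(323,300)); 
o[:,400:][:400]=cv2.resize(si,(400,400),interpolation=cv2.INTER_CUBIC)
cv2.imwrite('pics/mix2.png',o)
```

```text
[ 559.079 -165.138  321.133] [-3.135 -0.01   1.527] 7.075
```

View pics/wrist2.png

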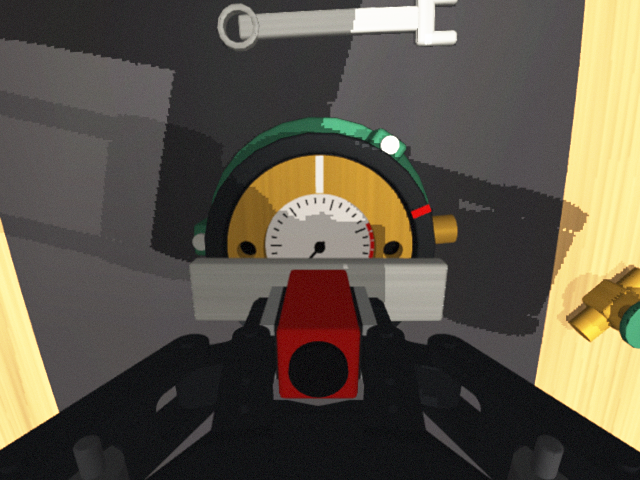

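The wrist view shows the ring's holes at about (248,248) and (393,248), just beyond the bar, whose corners run (190,262) to (447,262). I'll enlarge that part to measure the misfit.

Run:
```python
import cv2
a=cv2.imread('pics/wrist2.png')[190:330,185:450]
cv2.imwrite('pics/w2c.png',cv2.resize(a,None,fx=3,fy=3,interpolation=cv2.INTER_CUBIC))
```

```text
(no output)
```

View pics/w2c.png

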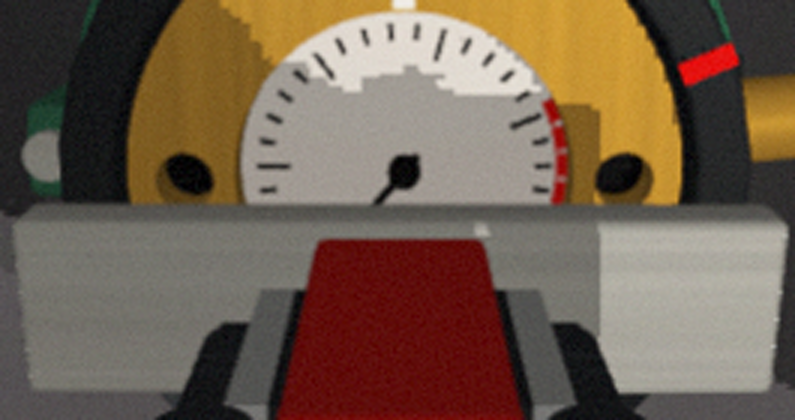

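Run:
```python
from h import *
import pickle
np.set_printoptions(precision=3,suppress=True)
m=pickle.load(open('wrist2.pkl','rb'))
f=lambda c,z:ray(m,np.array(c)/3+[185-.33,190-.33],z)[:,:2]
H=f([[190,178],[624.5,178]],58);c=H.mean(0);d=H[1]-H[0]
print('holes',H,c,'yaw',np.arctan2(d[1],d[0]),np.linalg.norm(d))
P=f([[15,220],[787,221],[770,388],[32,388]],130.8);a=P[1]+P[2]-P[0]-P[3]
print('bar',P.mean(0),np.arctan2(a[1],a[0]),np.linalg.norm(a)/2,np.linalg.norm(P[3]+P[2]-P[0]-P[1])/2)
M=f([[709,64]],66)[0]-c;print('mark',np.arctan2(M[1],M[0]),np.linalg.norm(M))
from scipy.spatial.transform import Rotation as Ro
s=sense();print(Ro.from_euler('xyz',s['tcp_rot']).as_matrix())
```

```text
holes [[ 507.535 -161.604]
 [ 610.128 -165.882]] [ 558.832 -163.743] yaw -0.04167911532036082 102.68248104501824
bar [ 557.536 -164.819] -0.04162259865405585 127.83309622842414 30.687957533693027
mark 0.363592014116734 72.79934417581886
[[ 0.042  0.999 -0.004]
 [ 0.999 -0.042  0.01 ]
 [ 0.01  -0.004 -1.   ]]
```

{"api": "step_arm", "payload": {"commands": [[[0,1.8,10],0,0],[[0,0,12],0,0],[[0,0,6],0,0],[[0,0,0],0,0]]}}

```text
clock: 7.72
eef_pos: [560.9, -163.9, 293.2]
tcp_rot: [-3.137, -0.01, 1.529]
contact_force: [0.1, -0.4, -3.7]
opening: 0.319
```

{"api": "step_arm", "payload": {"commands": [[[-0.8,0,4],0,0],[[0,0,4],0,0],[[0,0,4],0,0],[[0,0,0],0,0]]}}

```text
clock: 8.22
eef_pos: [560.9, -164.6, 280.7]
tcp_rot: [-3.138, -0.01, 1.529]
contact_force: [1.0, 0.3, -4.4]
opening: 0.318
```

{"api": "step_arm", "payload": {"commands": [[[0,0,3],0,0],[[0,0,2.5],0,0],[[0,0,1],0,0],[[0,0,0],0,0]]}}

```text
clock: 8.72
eef_pos: [560.9, -164.6, 274.3]
tcp_rot: [-3.138, -0.01, 1.529]
contact_force: [-1.8, 0.1, -1.9]
opening: 0.32
```

{"api": "step_arm", "payload": {"commands": [[[0,0,0.5],0.05,0],[[0,0,0.2],0.08,0],[[0,0,0],0.08,0],[[0,0,0],0,0]], "force": 100}}

```text
clock: 9.22
eef_pos: [560.9, -164.6, 274.6]
tcp_rot: [-3.137, -0.008, 1.316]
contact_force: [-0.3, -0.5, -4.7]
opening: 0.319
```

Run:
```python
from h import *
s=sense();print(s['eef_pos'],s['tcp_rot'],s['contact_force'],s['wrist_torque'],s['qpos'])
```

```text
[ 560.9471388  -164.55295499  274.57238193] [-3.1368621  -0.00804078  1.31556836] [-0.26137283 -0.46365777 -4.73352674] [-0.06069127  0.0551534  -0.08595472] [-0.29018856  0.44528199  1.8245132   0.01023846  0.8768321  -0.04154787]
```

{"api": "step_arm", "payload": {"commands": [[[0,0,0.2],0.1,0],[[0,0,0],0.1,0],[[0,0,0],0.1,0],[[0,0,0],0.1,0],[[0,0,0],0.1,0],[[0,0,0],0.1,0],[[0,0,0],0.08,0],[[0,0,0],0,0]]}}

```text
clock: 10.22
eef_pos: [561.3, -165.3, 274.6]
tcp_rot: [-3.136, -0.002, 0.635]
contact_force: [-0.9, 0.6, -2.9]
opening: 0.32
```

Run:
```python
from h import *
s=sense();print(s['eef_pos'],s['tcp_rot'],s['contact_force'],s['wrist_torque'],s['clock'])
```

```text
[ 561.32797745 -165.25575526  274.59369726] [-3.13589007e+00 -2.42652797e-03  6.35015941e-01] [-0.90935714  0.64602251 -2.85901751] [-0.01862881  0.12378572  0.02120135] 10.225
```

{"api": "step_arm", "payload": {"commands": [[[0,0,0.1],0.08,0],[[0,0,0],0.08,0],[[0,0,0],0.06,0],[[0,0,0],0.05,0]]}}

```text
clock: 10.72
eef_pos: [561.4, -165.5, 274.6]
tcp_rot: [-3.137, -0.0, 0.372]
contact_force: [-0.7, -1.0, -3.7]
opening: 0.315
```

Run:
```python
from h import *
s=sense();print(s['eef_pos'],s['tcp_rot'],s['contact_force'],s['wrist_torque'],s['clock'])
```

```text
[ 561.35774968 -165.54412013  274.59380043] [-3.13653022e+00 -4.05512570e-04  3.72179124e-01] [-0.70870232 -1.04256999 -3.67086812] [-0.097112    0.09288763  0.32882716] 10.725
```

{"api": "step_arm", "payload": {"commands": [[[0,0,0],0.04,0],[[0,0,0],0.04,0]]}}

```text
clock: 10.98
eef_pos: [561.4, -165.6, 274.6]
tcp_rot: [-3.137, 0.0, 0.299]
contact_force: [-0.3, 1.0, -3.6]
opening: 0.318
```

```bash
cat > s.py <<'E'
from h import *
np.set_printoptions(precision=3,suppress=True)
s=sense();print(s['eef_pos'],s['tcp_rot'],s['contact_force'],s['wrist_torque'],s['opening'],s['clock'])
E
python3 s.py
```

```text
[ 561.351 -165.573  274.592] [-3.137  0.     0.299] [-0.316  0.971 -3.628] [ 0.34  -0.002  2.79 ] 0.3181042510223694 10.975
```

{"api": "step_arm", "payload": {"commands": [[[0,0,0],0.03,0]]}}

```text
clock: 11.1
eef_pos: [561.2, -165.5, 274.6]
tcp_rot: [-3.138, 0.002, 0.274]
contact_force: [-2.2, 0.7, -1.8]
opening: 0.315
```

```bash
python3 s.py
```

```text
[ 561.226 -165.499  274.606] [-3.138  0.002  0.274] [-2.154  0.716 -1.825] [-0.051  0.361  2.277] 0.31498362692530435 11.1
```

{"api": "step_arm", "payload": {"commands": [[[0,0,0],-0.05,0],[[0,0,0],0,0]]}}

```text
clock: 11.35
eef_pos: [561.3, -165.4, 274.6]
tcp_rot: [-3.137, 0.001, 0.325]
contact_force: [0.3, 0.2, -5.2]
opening: 0.317
```

```bash
python3 s.py
python3 - <<'E'
from h import *
cv2.imwrite('pics/w3.png',grab_frame('wrist'))
a=cv2.imread('pics/w3.png')[120:360,140:500]
cv2.imwrite('pics/w3c.png',cv2.resize(a,None,fx=2.2,fy=2.2,interpolation=cv2.INTER_CUBIC))
E
```

```text
[ 561.333 -165.423  274.626] [-3.137  0.001  0.325] [ 0.33   0.176 -5.157] [-0.085 -0.038 -0.002] 0.31716542660458613 11.35
```

View pics/w3c.png

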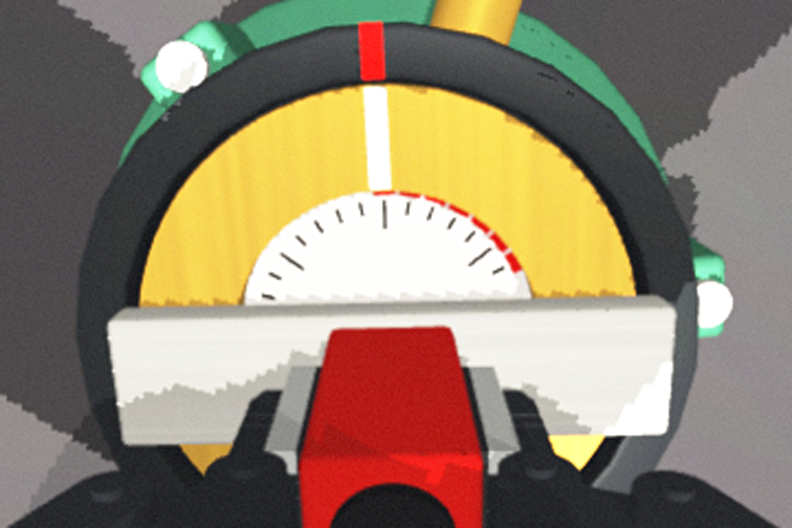

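{"api": "step_arm", "payload": {"commands": [[[0,0,1],0,0],[[0,0,0.8],0.04,0],[[0,0,0.5],0.04,0]]}}

```text
clock: 11.78
eef_pos: [561.3, -165.4, 274.2]
tcp_rot: [-3.139, 0.002, 0.248]
contact_force: [-1.3, 3.2, 3.3]
opening: 0.315
```

```bash
python3 s.py
```

```text
[ 561.254 -165.414  274.229] [-3.139  0.002  0.248] [-1.283  3.198  3.267] [0.587 0.286 4.451] 0.31545931528941185 11.775
```

{"api": "step_arm", "payload": {"commands": [[[0,0,-0.5],-0.06,0],[[0,0,0],0,0]]}}

```text
clock: 12.02
eef_pos: [561.2, -165.1, 274.5]
tcp_rot: [-3.139, 0.002, 0.31]
contact_force: [0.4, -0.8, -2.7]
opening: 0.317
```

```bash
python3 s.py
```

```text
[ 561.207 -165.1    274.48 ] [-3.139  0.002  0.31 ] [ 0.392 -0.777 -2.714] [-0.084 -0.159  0.034] 0.3170062694485017 12.025
```

Torque is gone, so I'll lift straight out.

{"api": "step_arm", "payload": {"commands": [[[0,0,-3],0,0],[[0,0,-5],0,0],[[0,0,-8],0,0],[[0,0,-20],0,0],[[0,0,-30],0,0],[[0,0,-20],0,0],[[0,0,0],0,0]]}}

```text
clock: 12.9
eef_pos: [561.3, -165.7, 365.0]
tcp_rot: [-3.139, 0.002, 0.304]
contact_force: [0.8, -0.9, -5.2]
opening: 0.317
```

```bash
python3 s.py
python3 - <<'E'
from h import *
import pickle
pickle.dump(camera_model('wrist'),open('wrist4.pkl','wb'))
cv2.imwrite('pics/w4.png',grab_frame('wrist'))
cv2.imwrite('pics/w4v.png',cv2.resize(cv2.imread('pics/w4.png')[110:430,130:510],None,fx=1.8,fy=1.8,interpolation=cv2.INTER_CUBIC))
E
```

```text
[ 561.339 -165.682  365.001] [-3.139  0.002  0.304] [ 0.759 -0.938 -5.168] [ 0.013 -0.019 -0.035] 0.3165128363534743 12.9
```

View pics/w4v.png

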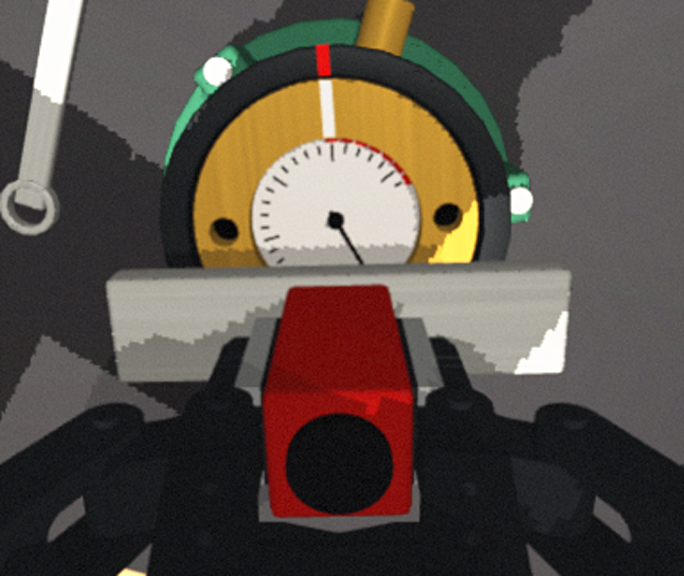

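The ring stayed home with its white line at the red mark, and the spanner is out. The bar is turned slightly in the grip, so I'll measure it and plan the placing.

Run:
```python
from h import *
import pickle
np.set_printoptions(precision=3,suppress=True)
m=pickle.load(open('wrist4.pkl','rb'));s=sense();T=s['eef_pos'];y=s['tcp_rot'][2]
P=ray(m,np.array([[108,284],[571,273],[565,373],[120,381]])/1.8+[130-.2,110-.2],T[2]-190.3)[:,:2]
a=P[1]+P[2]-P[0]-P[3];b=np.arctan2(a[1],a[0]);o=P.mean(0)-T[:2]
tx=np.array([np.cos(y),np.sin(y)]);ty=np.array([np.sin(y),-np.cos(y)])
print('bar',P.mean(0),b,np.linalg.norm(a)/2,'slip',b-(y-np.pi/2),'off tool',o@tx,o@ty)
slip=b-(y-np.pi/2); yaw=-1.124-slip+np.pi/2
tx2=np.array([np.cos(yaw),np.sin(yaw)]);ty2=np.array([np.sin(yaw),-np.cos(yaw)])
C=np.array([468.6,226.7]); tgt=C-(o@tx)*tx2-(o@ty)*ty2
d=tgt-T[:2];print('target tcp',tgt,'yaw',yaw,'turn',-(yaw-y),'shift tool',d@tx,d@ty)
```

```text
bar [ 558.43  -166.709] -1.2433644006328473 129.00853864945526 slip 0.023742123317916253 off tool -2.832147205650494 0.3119441827776709
target tcp [471.054 228.147] yaw 0.4230542034769802 turn -0.11936440063284715 shift tool 31.869180429991033 -402.60428594466714
```

{"api": "step_arm", "payload": {"commands": [[[1.6,-20,0],0,0],[[3.2,-40,0],0,0],[[3.2,-40,0],0,0],[[3.2,-40,0],0,0],[[3.2,-40,0],0,0],[[3.2,-40,0],0,0],[[3.2,-40,0],0,0],[[3.2,-40,0],0,0],[[3.2,-40,0],0,0],[[3.2,-40,0],0,0],[[1.6,-23,0],-0.06,0],[[0,0,0],-0.06,0],[[0,0,0],0,0]]}}

```text
clock: 14.58
eef_pos: [456.7, 248.1, 353.3]
tcp_rot: [-3.13, 0.022, 0.427]
contact_force: [-0.4, -0.7, -5.0]
opening: 0.316
```

{"api": "step_arm", "payload": {"commands": [[[2.4,12,0],0,0],[[2.4,12,0],0,0],[[0,0,0],0,0],[[0,0,0],0,0]]}}

```text
clock: 15.08
eef_pos: [471.7, 225.7, 352.1]
tcp_rot: [-3.13, 0.024, 0.422]
contact_force: [-0.0, 0.1, -4.6]
opening: 0.316
```

```bash
python3 s.py
```

```text
[471.739 225.664 352.06 ] [-3.13   0.024  0.422] [-0.003  0.081 -4.573] [-0.051  0.008  0.01 ] 0.3160378031697191 15.075
```

```bash
cat > b.py <<'E'
from h import *
from scipy.spatial.transform import Rotation as Ro
np.set_printoptions(precision=3,suppress=True)
s=sense();R=Ro.from_euler('xyz',s['tcp_rot']).as_matrix();T=s['eef_pos']
# local offset from wrist4 measurement
R4=Ro.from_euler('xyz',[-3.139,.002,.304]).as_matrix()
o=R4.T@np.array([558.43-561.34,-166.709+165.68,-190.3])
for dz in (0,T[2]-234.3):
    o2=o+[0,0,26]  # level of block top / bar underside approx
    B=T+R@(o2+[0,0,dz]);d=np.array([468.6,226.7,B[2]])-B
    print('bar at',B,'shift tool',R.T@d,'turn',-((-1.124-.0237+np.pi/2)-s['tcp_rot'][2]))
print(T,s['tcp_rot'],s['contact_force'],s['wrist_torque'])
E
python3 b.py
```

```text
bar at [463.793 224.125 135.889] shift tool [ 5.439 -0.383 -0.126] turn -0.0012466547545335604
bar at [460.675 224.189  18.17 ] shift tool [ 8.256  0.952 -0.208] turn -0.0012466547545335604
[471.739 225.664 352.06 ] [-3.13   0.024  0.422] [-0.003  0.081 -4.573] [-0.051  0.008  0.01 ]
```

{"api": "step_arm", "payload": {"commands": [[[5,0,0],0,0],[[0,0,30],0,0],[[0,0,30],0,0],[[0,0,0],0,0],[[0,0,-8],0,0],[[0,0,-8],0,0],[[0,0,-8],0,0],[[0,0,-8],0,0],[[0,0,-8],0,0],[[0,0,-8],0,0],[[0,0,-8],0,0],[[0,0,0],0,0]]}}

```text
clock: 16.58
eef_pos: [479.0, 229.3, 356.6]
tcp_rot: [-3.13, 0.013, 0.421]
contact_force: [-0.1, -1.3, -4.9]
opening: 0.317
```

```bash
python3 b.py
```

```text
bar at [473.067 228.801 140.378] shift tool [-4.935  0.091  0.065] turn -0.001839328091344461
bar at [470.982 229.455  18.078] shift tool [-3.3    1.541  0.026] turn -0.001839328091344461
[478.975 229.3   356.62 ] [-3.13   0.013  0.421] [-0.133 -1.343 -4.918] [ 0.012 -0.038 -0.001]
```

{"api": "step_arm", "payload": {"commands": [[[-4,0,0],0,0],[[0,0,30],0,0],[[0,0,35],0,0],[[0,0,0],0,0],[[0,0,0],0,0]]}}

```text
clock: 17.2
eef_pos: [473.5, 227.7, 290.6]
tcp_rot: [-3.13, 0.014, 0.421]
contact_force: [0.2, 0.2, -3.7]
opening: 0.316
```

```bash
python3 b.py
python3 - <<'E'
from h import *
import pickle
pickle.dump(camera_model('wrist'),open('wrist5.pkl','wb'))
cv2.imwrite('pics/w5.png',grab_frame('wrist'))
cv2.imwrite('pics/w5v.png',cv2.resize(cv2.imread('pics/w5.png')[180:380,150:500],None,fx=2.2,fy=2.2,interpolation=cv2.INTER_CUBIC))
E
```

```text
bar at [467.43  227.141  74.366] shift tool [ 0.887  0.88  -0.023] turn -0.0018580048067964317
bar at [466.437 227.428  18.072] shift tool [ 1.676  1.548 -0.042] turn -0.0018580048067964317
[473.467 227.695 290.603] [-3.13   0.014  0.421] [ 0.228  0.237 -3.716] [ 0.027 -0.055  0.002]
```

View pics/w5v.png

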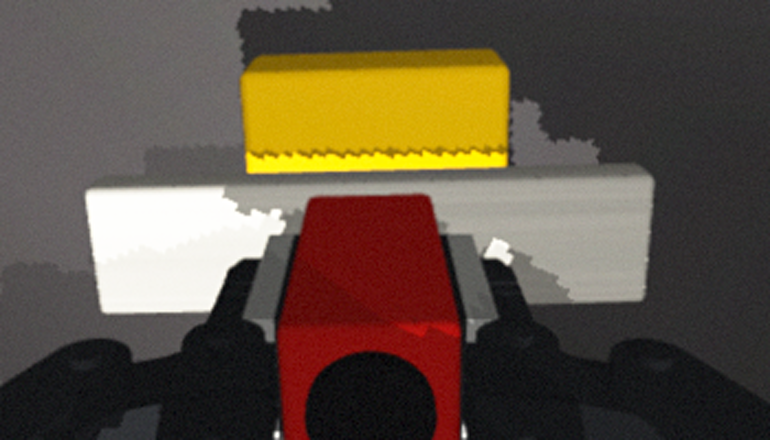

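The block's far corners are at (244,70) and (508,68) in the crop, and the bar's corners are at (87,188), (654,178), (645,301) and (103,312).

Run:
```python
from h import *
import pickle
from scipy.spatial.transform import Rotation as Ro
np.set_printoptions(precision=3,suppress=True)
m=pickle.load(open('wrist5.pkl','rb'));s=sense();T=s['eef_pos'];R=Ro.from_euler('xyz',s['tcp_rot']).as_matrix()
f=lambda c,z:ray(m,np.array(c)/2.2+[150-.25,180-.25],z)
P=f([[87,188],[654,178],[645,301],[103,312]],T[2]-190.3);a=P[1]+P[2]-P[0]-P[3];b=np.arctan2(a[1],a[0])
print('bar top',P.mean(0),b,np.linalg.norm(a)/2)
E=f([[244,70],[508,68]],32);d=E[1]-E[0];k=np.arctan2(d[1],d[0])
n=np.array([np.cos(k-np.pi/2),np.sin(k-np.pi/2),0]); n=n if n@(T-E[0])>0 else -n
C=E.mean(0)+28*n;print('block',C,k,np.linalg.norm(d))
Z=R[:,2];B=P.mean(0)+Z*(12+T[2]-234.3)
print('bar bottom at placing',B,'shift tool',R.T@(C-B)*[1,1,0],'turn',b-k)
```

```text
bar top [468.359 227.805 100.285] -1.1232126305017618 128.04802753784932
block [468.499 226.621  32.   ] -1.1392333421758214 80.67375658432006
bar bottom at placing [467.141 228.147  32.012] shift tool [ 0.615  1.948 -0.   ] turn 0.016020711674059607
```

{"api": "step_arm", "payload": {"commands": [[[1,1.7,0],0.006,0],[[0,0,12],0,0],[[0,0,12],0,0],[[0,0,12],0,0],[[0,0,8],0,0],[[0,0,4],0,0],[[0,0,0],0,0]]}}

```text
clock: 18.12
eef_pos: [474.8, 227.0, 240.8]
tcp_rot: [-3.13, 0.012, 0.415]
contact_force: [0.5, 0.1, -4.6]
opening: 0.317
```

```bash
python3 b.py
```

```text
bar at [469.205 226.634  24.538] shift tool [-0.527 -0.304  0.01 ] turn -0.008319493311269355
bar at [469.104 226.673  18.051] shift tool [-0.45  -0.227  0.008] turn -0.008319493311269355
[474.819 226.969 240.787] [-3.13   0.012  0.415] [ 0.478  0.12  -4.593] [ 0.006 -0.021  0.   ]
```

{"api": "step_arm", "payload": {"commands": [[[-0.4,0,3],0,0],[[0,0,2],0,0],[[0,0,1],0,0],[[0,0,0.5],0,0]]}}

```text
clock: 18.62
eef_pos: [474.7, 227.1, 234.9]
tcp_rot: [-3.13, 0.01, 0.415]
contact_force: [-2.3, -0.8, 3.1]
opening: 0.314
```

```bash
python3 b.py
```

```text
bar at [469.396 226.883  18.656] shift tool [-0.802 -0.153  0.01 ] turn -0.008323487299106258
bar at [469.387 226.887  18.043] shift tool [-0.796 -0.146  0.01 ] turn -0.008323487299106258
[474.717 227.073 234.913] [-3.13   0.01   0.415] [-2.298 -0.811  3.091] [-0.291  0.332 -0.041]
```

{"api": "step_arm", "payload": {"commands": [[[0,0,0.3],0,0.35],[[0,0,0],0,0.45],[[0,0,0],0,0.6],[[0,0,0],0,0.8],[[0,0,0],0,1],[[0,0,0],0,1],[[0,0,0],0,1]], "force": 20}}

```text
clock: 19.5
eef_pos: [475.7, 227.5, 235.8]
tcp_rot: [-3.13, 0.007, 0.415]
contact_force: [1.4, 0.8, -0.2]
opening: 0.998
```

```bash
python3 s.py
```

```text
[475.666 227.469 235.787] [-3.13   0.007  0.415] [ 1.43   0.787 -0.174] [-0.004 -0.001 -0.   ] 0.9977763538182899 19.5
```

Released with no contact force. I'll rise and look.

{"api": "step_arm", "payload": {"commands": [[[0,0,-15],0,1],[[0,0,-30],0,1],[[0,0,-35],0,1],[[0,0,-30],0,1],[[0,0,0],0,1]]}}

```text
clock: 20.12
eef_pos: [477.0, 226.5, 352.8]
tcp_rot: [-3.13, 0.005, 0.415]
contact_force: [0.7, -0.5, -0.7]
opening: 1.003
```

```bash
python3 s.py
python3 - <<'E'
from h import *
import pickle
pickle.dump(camera_model('wrist'),open('wrist6.pkl','wb'))
cv2.imwrite('pics/w6.png',grab_frame('wrist'));cv2.imwrite('pics/side6.png',grab_frame('side'))
o=np.zeros((600,800,3),np.uint8)
o[:440,:760]=cv2.resize(cv2.imread('pics/w6.png')[190:300,230:420],None,fx=4,fy=4,interpolation=cv2.INTER_CUBIC)
o[440:,:]=cv2.resize(cv2.imread('pics/side6.png')[290:354,130:450],(800,160))
cv2.imwrite('pics/v6.png',o)
E
```

```text
[477.015 226.54  352.794] [-3.13   0.005  0.415] [ 0.722 -0.459 -0.697] [ 0.049  0.008 -0.01 ] 1.0029389938575184 20.125
```

View pics/v6.png

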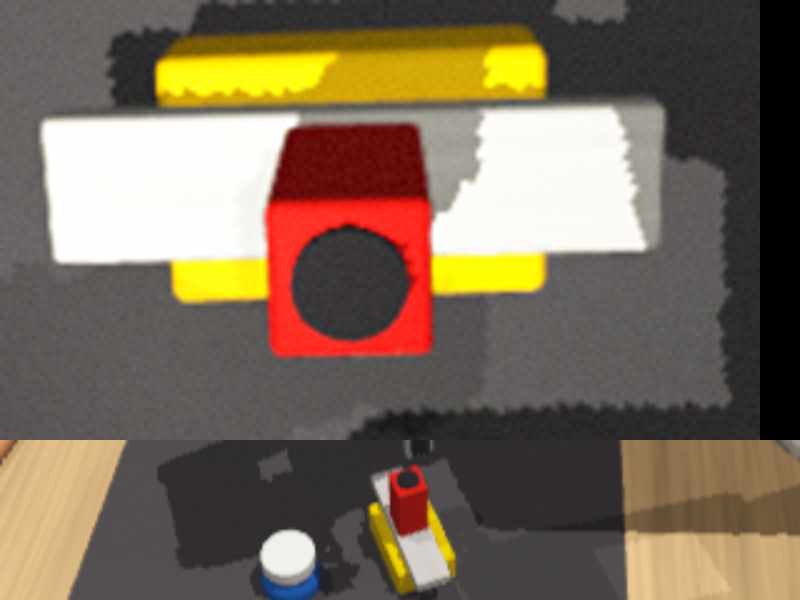

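The spanner stands upright across the block. The bar's top corners are at (43,120), (664,107), (659,246) and (54,264). The block's are at (157,62), (547,55), (545,290) and (174,301). I'll check the offset.

Run:
```python
from h import *
import pickle
np.set_printoptions(precision=3,suppress=True)
m=pickle.load(open('wrist6.pkl','rb'))
def q(c,z):
    P=ray(m,np.array(c)/4+[230-.4,190-.4],z)[:,:2];a=P[1]+P[2]-P[0]-P[3];print(P.mean(0),np.arctan2(a[1],a[0]),np.linalg.norm(a)/2,np.linalg.norm(P[3]+P[2]-P[0]-P[1])/2);return P.mean(0),np.arctan2(a[1],a[0])
b,k=q([[43,120],[664,107],[659,246],[54,264]],44)
q([[268,200],[431,198],[432,352],[271,356]],104)
c,j=q([[157,62],[547,55],[545,290],[174,301]],32)
u=np.array([np.cos(j),np.sin(j)]);d=b-c;print('off along,across',d@u,d@[-u[1],u[0]],'yaw diff',k-j)
```

```text
[470.326 227.524] -1.1262844289937413 128.6544411318849 30.754993622302614
[470.569 227.473] -1.1319280350248986 27.129673331081474 27.416043520043527
[468.549 226.497] -1.1278927814868946 83.06819544164182 53.5361336472321
off along,across -0.16560069190786852 2.0454535348005574 yaw diff 0.0016083524931533866
```

```bash
python3 -c "
from rig import *
print(sign_off(), sense()['clock'])"
```

```text
the job is handed in; nothing more can be done
the job is handed in; nothing more can be done
```

The job is done and handed in, with the last move ending at about 20 s on the robot's clock. The brass ring is home against its stop and the spanner is back on its yellow block.

- **Pins:** both went fully into the ring's holes. I felt them touch bottom, then pressed again to about 8 N to be sure.
- **Ring:** I turned it clockwise until the stop pushed back at up to 4.5 N m, well above its 0.25 N m friction. The wrist picture taken after lifting out shows the white line at the red mark.
- **Spanner:** it stands handle up, with the bar overhanging both ends of the block. It is within 0.2 mm of centre along the block and about 2 mm off across it, and square to within 0.002 rad. It started about 2 mm off across the block as well.
- **Robot:** the gripper is open and clear above the spanner, with no contact. I did not touch the other things on the bench; I did not re-measure their positions.

The repeated moves left the tool tilted by up to 0.024 rad. I reduced that to about 0.01 rad before placing the spanner and corrected for the rest from a picture. The handle also turned about 0.02 rad in the grip at the stop, which I corrected for when placing it. No check failed.

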